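# Secure the specimen transport case with its snap hook

## Task

Make the specimen transport case ready for the courier: shut its lid fully, then take the snap hook out of its holder and push it down onto the case's sprung eye until the gate flicks shut behind the bar. Push gently, never pressing the eye down harder than about 15 newtons, then let go so that the hook stays clipped there, and leave the other things on the bench alone.

Things in the scene. Friction and masses are not known exactly. Their poses are not given: they have to be found in the camera images.
- case: Grey transport case, fixed to the bench, 170 mm (its x) x 200 mm (its y), 80 mm tall without the lid. Origin under its centre, z up; its x points from the front (eye side, towards the robot) to the hinge side.
- lid (a joint): Lid angle, rad: 0 shut, grows as the front edge rises; starts at 0.45 to 0.9. A pale plate 172 mm from hinge to front edge, 200 mm wide, 8 mm thick; a stiff hinge keeps it where it is left. A slot 32 mm (x) by 56 mm (y) near the front edge lets the eye up through it. Push it down on its upper face, 50 to 90 mm to one side of the eye; 1 to 5 N moves it.
- case_hinge (a point): Middle of the lid's hinge line, at the far top edge of the case, 80 mm above the bench; the line runs along the case's y. The underside of the lid passes through this line.
- lid_edge (a point): Middle of the lid's front edge, on its upper face; moves with the lid.
- eye_bar (a point): Middle of the eye's top bar, on its centre line. The bar lies level along the case's y, 55 mm above the shut lid's upper face, 60 mm in front of the case's middle.
- eye: The eye: a steel arch of 8 mm round bar, 48 mm wide outside (along the case's y), 32 mm inside; origin at the middle of its top bar. It is sprung: pressed with more than 1 N it sinks straight down, about 1 mm for each 0.5 N (at most 20 mm, then it is hard), and rises again when unloaded. So it backs away from the hook while the gate resists.
- hook: Snap hook standing mouth down in its holder: two steel feet under a bridge and a grey grip. 40 mm wide (its x), 12 mm thick (its y), 105 mm tall, 0.1 to 0.16 kg. Origin midway between the feet's lower ends, z up. Grip 34 mm wide, 14 mm thick (y), 54 to 105 mm up: pinch its 14 mm. The throat between the feet is 24 mm wide (x -12 to 12), its roof 37 mm up.
- gate (a joint): Sprung gate closing the throat from below, rad: 0 shut, grows as it swings up into the throat (to 1.35); it cannot swing outward. A bar 5 mm thick, 24.5 mm long, hinged on the +x foot 8 mm above the foot's end. An entering bar swings it up against a force that grows to some 8 to 13 N at half way, then falls; behind the bar it flicks shut with a sudden drop in force.
- throat (a point): Point in the hook's throat, 5 mm from mid-throat towards the -x foot and 32 mm above the feet's ends: where the eye bar's centre must come, in the hook, for the gate to flick shut. A bar nearer the -x foot clicks sooner (29 mm up); one on the +x side of mid-throat does not. The bar meets the roof at 33 mm. Clipped, the hook cannot be pulled off; released, it may topple: that is fine.
- holder: Fixed holder: a dark plate 100 x 80 x 5 mm with a black pocket 54 x 25 mm, top 35 mm above the bench, in which the hook's feet stand 10 mm above the bench with 1.5 to 2 mm play. Origin under its centre, z up; lift the hook straight up 30 mm to clear it.
- cup_a: Lidded specimen jar, 60 mm across, 70 mm tall; origin under its centre. Bystander.
- cup_b: A second, like jar: lidded, 60 mm across, 70 mm tall; origin under its centre. Bystander.
- reagent: White reagent bottle, 68 mm across, 150 mm tall; origin under its centre. Bystander.
- marker: Marker pen lying down, 122 mm long, 14 mm thick; origin under its middle. Bystander.
- tray: Shallow steel tray, 120 x 160 mm, 30 mm tall; origin under its centre. Bystander.
- slide_box: Small cardboard box, 85 x 50 mm, 32 mm tall; origin under its centre. Bystander.
There are look-alikes about, which are no part of the job. There is more than one size of the hook; the one meant has the size given above. There is more than one size of the holder; the one meant has the size given above.

How it is judged (in metres and radians):
On the way, in this order (a step that is already met when the one before it is completed fails the run):
1. the lid is shut (value of joint lid below 0.05 rad), for 0.2 s.
2. the hook is out of its holder (z of hook in the frame of holder above 0.045 m), for 0.1 s.
3. the eye's bar is in the hook's throat with the gate shut behind it (x of eye_bar in the frame of hook between -0.011 and 0.011 m and y of eye_bar in the frame of hook between -0.025 and 0.025 m and z of eye_bar in the frame of hook between 0.0115 and 0.0355 m and value of joint gate below 0.15 rad), for 0.2 s.
At the end, for the whole second after the job is handed in: The lid is shut (below 0.05 rad), the eye's bar is inside the hook's throat (11.5 to 35.5 mm above the feet's ends, within 11 mm of mid-throat) with the gate shut (below 0.15 rad), and the hook is released and at rest (below 0.03 m/s) (all of step 3 and value of joint lid below 0.05 rad and contact force between the fingers and hook below 0.1 N and linear speed of hook below 0.03 m/s); the robot touches nothing.
It fails at once if the held hook presses the eye down with more than 17 N (contact force between hook and eye above 17 N and z of eye_bar in the frame of case below 0.141 m and contact force between the fingers and hook above 1 N).
It fails at once if the bare fingers press on the eye with more than 15 N (contact force between the fingers and eye above 15 N).
It fails at once if a bystander is shifted by more than 30 mm or knocked over (distance of any of cup_a, cup_b, reagent, marker, tray, slide_box from where it was at the start of the episode above 0.03 m or angle between any of cup_a, cup_b, reagent, tray, slide_box's own z axis and vertical above 0.6 rad).
It also fails if it takes over 72 s, if anything falls off the work surface, if the arm or the gripper's body presses on something with over 40 N, if the wrist force passes 120 N, or if a joint passes its speed limit or range.

## Robot

A 6-joint arm with a two-finger parallel gripper is mounted at the origin on the work surface. World frame = base frame: x ahead of the robot, y to its left, z up, the work surface at z = 0. Lengths are in mm, angles in degrees, forces in N, time in s.
With the tool pointing down it reaches from about 325 to 925 mm from the base axis. Payload 3.1 kg.
Tool frame: the origin (TCP) lies at the very end of the fingers, on their centre line; the grasp point (between the pads) lies grasp_offset behind it (grasp_offset is the distance from the TCP to the grasp point, in mm); z points along the fingers, x is the direction in which the jaws open and shut, and the axes are right-handed (so a half turn about z gives the same grasp; the last joint's range is limited). The gripper opens to 85 mm and grips with 20 to 120 N. Pads are 22 mm wide; open, the fingers measure 114 mm over their backs; the gripper's body (76 mm by 85 mm) begins 54 mm behind the grasp point. The pads swing forward as they close: fully open they stand 13 mm farther back than shut.
Start: joints at [-73.579, 12.427, 92.441, -0, 75.132, -6.429], TCP at [242.717, -575.958, 231.3] pointing down, gripper open.
Joint ranges: [-157.48, 157.48], [-44.54, 120.13], [17.64, 146.25], [-64.5, 244.5], [7.68, 150.69], [-147.95, 147.95]. Speed limits (degrees/s): [159.86, 159.86, 180, 180, 180, 180].

## Interface

Orientations are given as [roll, pitch, yaw] about the fixed x, y, z axes, in that order (R = Rz(yaw) Ry(pitch) Rx(roll)).
In Python, from station import * gives the robot as it stands. Calls block until the motion is done:
- goto(position, orientation): joint-space move of the TCP to a pose.
- move_l(position, attitude=None, speed=150): straight line of the TCP; attitude=None keeps the orientation; speed is the mean speed in mm/s.
- move_j(angles): joint-space move.
- grip(opening, squeeze=None): finger opening in mm; squeeze is the grip in N (None keeps the last); returns when the fingers have stopped.
- wait(seconds).
- solve_ik(position, orientation): joint angles nearest the present ones, or None.
- get_obs(): the state.
- get_image(name): name is "scene" or "top" or "wrist"; returns the picture (384x512x3 uint8, red, green, blue); there is no depth.
- get_calibration(name): a dict with "fx", "fy", "cx", "cy" (pixels), "R" (3x3) and "t" (3): a world point X has camera coordinates R X + t; the wrist camera has in their place "mount" (4x4, takes a point from camera to tool coordinates, whose origin is the TCP and whose axes are the tool frame's). Camera axes: x right, y down, z forward; pixel columns grow to the right and rows downward; lengths in mm; the calibration is good to about 2 mm. A picture is of the moment at which its call begins: read the wrist's pose just before it. get_calibration takes no time and is no camera call.
A pose or a line that the arm cannot do raises Unreachable and nothing moves.
- sign_off(): hands the job in, once; it reports no verdict.
Trained networks look in the newest picture that a camera, given by its name, has taken for a name from the list of things; names that differ only in an ending like _2 or _b are one class to them, and where a whole thing is asked for, a point or a joint stands for the part that bears it (a point fixed in the world has none). Each returns a list of dicts, best first, with "score" (0 to 1); they miss things now and then, are a little off and sometimes report something else, mostly with a low value. They report only what shows in the picture. A call takes as long as a camera call. They do not tell look-alikes from the thing itself.
- spot_in(name, camera): "extent" ([centre column, centre row, width, height] in pixels, round what is visible of it).
- regions_of(name, camera): "region" (384x512 bool, what is visible of it) and "extent" ([centre column, centre row, width, height] in pixels, round what is visible of it).
The state is a dict: "t": time; "joint_pos": joint angles; "qvel": joint speeds; "effort": joint torques, N m; "tcp_pos": TCP position; "ee_rot": TCP orientation; "wrist_force": force on the tool from outside, world axes, zero at the start; "moment": the same for the moment, N m; "grip_width": finger opening in mm.
Only numpy, scipy, OpenCV 4.12 (cv2) and the standard library are available. Lean on these libraries where they do the work, as an engineer would, in place of code of your own. Each camera call takes 0.05 s, during which the arm holds its last target.

## Working session

There is one attempt and no reset: what is moved stays moved. The work goes in short steps, each a Python script; the robot and the scene stay as the last script left them, time stands still between calls to the robot, and variables do not carry over. Pictures are saved under pics/ and viewed, and the job is handed in when it is done.

```bash
ls; mkdir -p pics; python3 - <<'E'
from station import *
import cv2
o=get_obs(); print({k:o[k] for k in('t','tcp_pos','ee_rot','grip_width','wrist_force')})
for n in('scene','top','wrist'):
    im=get_image(n); cv2.imwrite(f'pics/{n}0.png',im[:,:,::-1]); print(n,get_calibration(n))
    for k in ('case','lid','eye','hook','holder'):
        print(n,k,[(round(d['score'],2),[int(v) for v in d['extent']]) for d in spot_in(k,n)])
E
```

```text
pics
{'t': 0.0, 'tcp_pos': array([ 242.4901635 , -575.15414735,  229.96925419]), 'ee_rot': array([-1.79985579e+02,  1.34156905e-01, -6.71501640e+01]), 'grip_width': 85.31191316511587, 'wrist_force': array([ 0.09479632,  1.23547804, -1.00264495])}
scene {'fx': 451.597127719957, 'fy': 451.597127719957, 'cx': 257.13080942625345, 'cy': 193.12330594214916, 'R': array([[ 0.78482552,  0.61952955, -0.01523304],
       [ 0.42344709, -0.55404987, -0.71674354],
       [-0.45248367,  0.55606823, -0.69717046]]), 't': array([-422.74215094, -180.28527107, 1620.75969407])}
scene case [(0.62, [286, 195, 88, 100]), (0.4, [236, 304, 29, 53])]
scene lid [(0.81, [287, 184, 84, 84]), (0.32, [273, 169, 8, 14])]
scene eye []
scene hook [(0.65, [164, 265, 7, 25]), (0.59, [228, 236, 7, 18]), (0.56, [183, 237, 18, 28])]
scene holder [(0.98, [190, 298, 39, 28]), (0.66, [187, 254, 47, 26])]
top {'fx': 402.52207586792406, 'fy': 402.52207586792406, 'cx': 252.4552315220768, 'cy': 186.3264350915676, 'R': array([[-0.02416426, -0.99948888, -0.02092992],
       [-0.99567156,  0.02594088, -0.08924809],
       [ 0.089745
[... 188 characters left out ...]
187, 6, 3]), (0.26, [114, 212, 53, 39])]
top hook [(0.62, [367, 206, 12, 6]), (0.47, [307, 183, 7, 11])]
top holder [(0.88, [364, 172, 24, 27]), (0.69, [333, 210, 31, 35])]
wrist {'fx': 304.549666890859, 'fy': 304.549666890859, 'cx': 256.12141620996925, 'cy': 187.56896706927301, 'mount': array([[ 9.99999926e-01, -1.63196067e-04, -3.49438304e-04,
         5.34812305e-01],
       [ 2.64757686e-04,  9.49319957e-01,  3.14311231e-01,
        -8.05206824e+01],
       [ 2.80434399e-04, -3.14311300e-01,  9.49319929e-01,
        -1.41755291e+02],
       [ 0.00000000e+00,  0.00000000e+00,  0.00000000e+00,
         1.00000000e+00]])}
wrist case []
wrist lid []
wrist eye []
wrist hook []
wrist holder []
```

View pics/scene0.png

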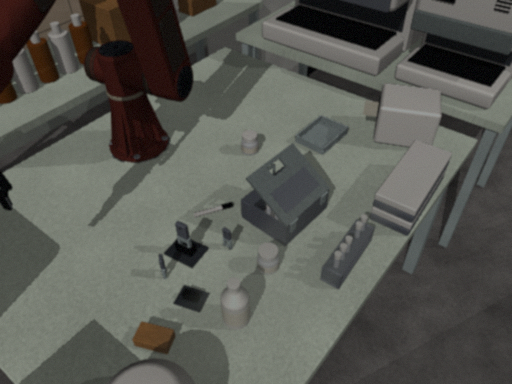

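View pics/top0.png

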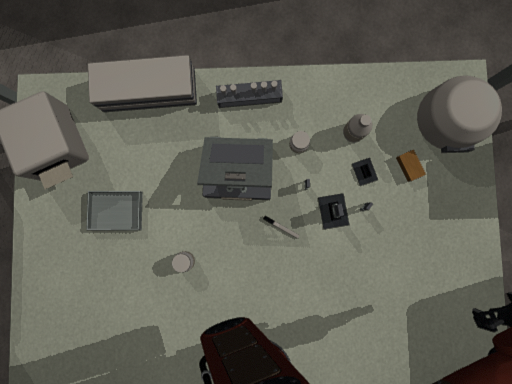

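```bash
python3 - <<'E'
import cv2
a=cv2.imread('pics/top0.png'); b=cv2.imread('pics/scene0.png')
cv2.imwrite('pics/top0z.png',cv2.resize(a[110:260,180:400],None,fx=3.6,fy=3.6,interpolation=cv2.INTER_CUBIC))
cv2.imwrite('pics/scene0z.png',cv2.resize(b[130:330,130:350],None,fx=3,fy=3,interpolation=cv2.INTER_CUBIC))
E
```

```text
(no output)
```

View pics/top0z.png

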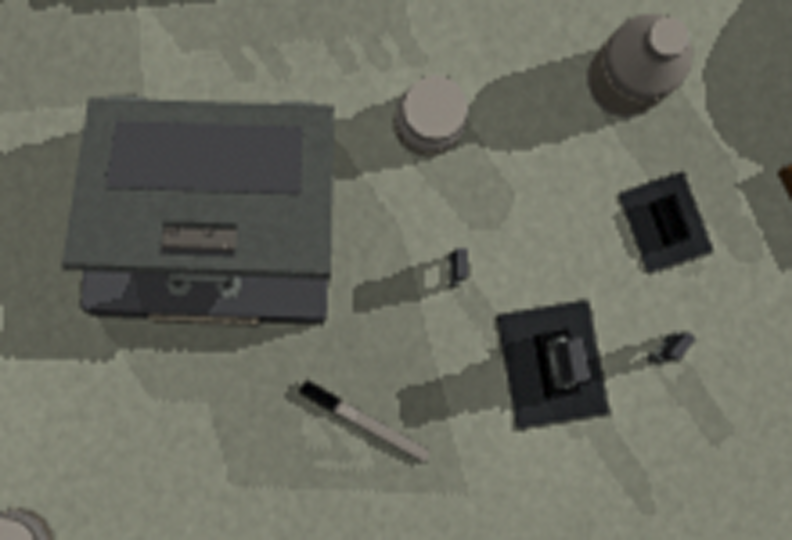

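View pics/scene0z.png

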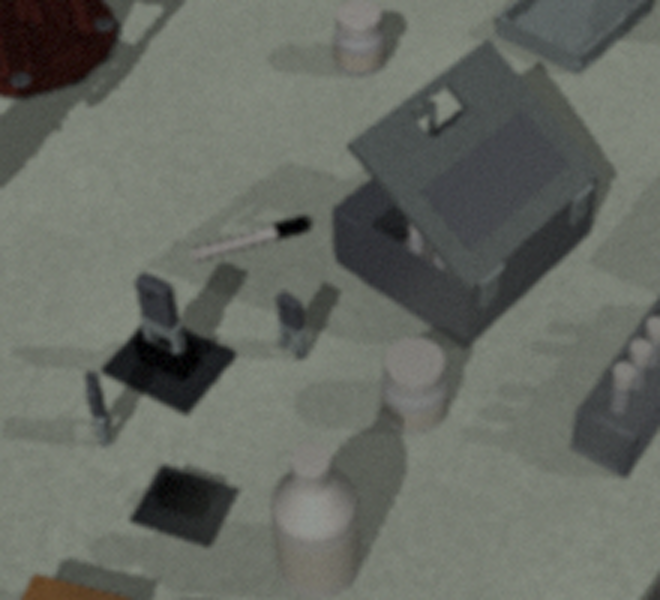

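```bash
cat > h.py <<'E'
from station import *
import numpy as np, cv2
from scipy.spatial.transform import Rotation as Ro
def tool_T(o=None):
    o=o or get_obs(); T=np.eye(4); T[:3,:3]=Ro.from_euler('xyz',o['ee_rot'],degrees=True).as_matrix(); T[:3,3]=o['tcp_pos']; return T
def cam(n,o=None):
    c=get_calibration(n); K=np.array([[c['fx'],0,c['cx']],[0,c['fy'],c['cy']],[0,0,1]])
    if n=='wrist':
        W=tool_T(o)@c['mount']; R=W[:3,:3].T; t=-R@W[:3,3]
    else: R=np.array(c['R']); t=np.array(c['t'])
    return K,R,t
def ray(C,px,z):
    K,R,t=C; o=-R.T@t; d=R.T@np.linalg.inv(K)@np.array([px[0],px[1],1.]); return o+d*(z-o[2])/d[2]
def proj(C,X):
    K,R,t=C; p=(R@np.atleast_2d(X).T).T+t; q=(K@p.T).T; return q[:,:2]/q[:,2:]
def tri(L):
    # L: list of (C,px)
    A=np.zeros((3,3));b=np.zeros(3)
    for C,px in L:
        K,R,t=C;o=-R.T@t;d=R.T@np.linalg.inv(K)@np.array([px[0],px[1],1.]);d/=np.linalg.norm(d)
        M=np.eye(3)-np.outer(d,d);A+=M;b+=M@o
    return np.linalg.solve(A,b)
def shot(n,fn):
    o=get_obs(); im=get_image(n); cv2.imwrite('pics/'+fn,im[:,:,::-1]); return im,cam(n,o)
E
python3 - <<'E'
from h import *
T=cam('top')
z=lambda u,v:(180+u/3.6,110+v/3.6)
for nm,p,h in [('plate c1',(497,318),5),('c2',(584,300),5),('c3',(609,412),5),('c4',(517,430),5),('griptop',(567,360),115),
 ('s1',(620,190),5),('s2',(684,174),5),('s3',(711,250),5),('s4',(648,271),5),
 ('casefrontL',(88,318),80),('casefrontR',(326,322),80),('hingeL',(90,98),85),('hingeR',(334,106),85),('lidL',(64,268),170),('lidR',(331,274),170),('d1',(458,268),60),('d2',(675,348),60),('cup',(435,108),70),('bot',(665,38),150),('penA',(300,388),10),('penB',(425,455),10)]:
    print(nm,ray(T,z(*p),h).round(0))
E
```

```text
plate c1 [ 520. -206.    5.]
c2 [ 534. -280.    5.]
c3 [ 438. -297.    5.]
c4 [ 425. -219.    5.]
griptop [ 480. -243.  115.]
s1 [ 628. -315.    5.]
s2 [ 640. -371.    5.]
s3 [ 574. -390.    5.]
s4 [ 557. -336.    5.]
casefrontL [525. 134.  80.]
casefrontR [516. -58.  80.]
hingeL [704. 130.  85.]
hingeR [692. -69.  85.]
lidL [557. 139. 170.]
lidR [547. -60. 170.]
d1 [ 559. -167.   60.]
d2 [ 489. -341.   60.]
cup [ 691. -152.   70.]
bot [ 724. -321.  150.]
penA [465. -36.  10.]
penB [ 406. -140.   10.]
```

```bash
python3 - <<'E'
from h import *
for p in [(460,-245,300),(480,-245,90),(540,36,330),(535,36,230),(560,-35,220),(560,-35,85)]:
    for y in (98,-82,87,-93):
        s=solve_ik(p,[180,0,y]); print(p,y,None if s is None else np.round(s,0))
E
```

```text
(460, -245, 300) 98 [ -36.   -3.  102.    0.   81. -134.]
(460, -245, 300) -82 [-36.  -3. 102.  -0.  81.  46.]
(460, -245, 300) 87 [ -36.   -3.  102.    0.   81. -123.]
(460, -245, 300) -93 [-36.  -3. 102.  -0.  81.  57.]
(480, -245, 90) 98 [ -35.   12.  110.    0.   58. -133.]
(480, -245, 90) -82 [-35.  12. 110.  -0.  58.  47.]
(480, -245, 90) 87 [ -35.   12.  110.    0.   58. -122.]
(480, -245, 90) -93 [-35.  12. 110.  -0.  58.  58.]
(540, 36, 330) 98 [  -4.   -2.   97.    0.   85. -102.]
(540, 36, 330) -82 [-4. -2. 97. -0. 85. 78.]
(540, 36, 330) 87 [ -4.  -2.  97.   0.  85. -91.]
(540, 36, 330) -93 [-4. -2. 97. -0. 85. 89.]
(535, 36, 230) 98 [  -4.    2.  105.    0.   74. -102.]
(535, 36, 230) -82 [ -4.   2. 105.  -0.  74.  78.]
(535, 36, 230) 87 [ -4.   2. 105.  -0.  74. -91.]
(535, 36, 230) -93 [ -4.   2. 105.  -0.  74.  89.]
(560, -35, 220) 98 [ -11.    5.  102.    0.   73. -109.]
(560, -35, 220) -82 [-11.   5. 102.  -0.  73.  71.]
(560, -35, 220) 87 [-11.   5. 102.   0.  73. -98.]
(560, -35, 220) -93 [-11.   5. 102.  -0.  73.  82.]
(560, -35, 85) 98 [ -11.   15.  107.    0.   58. -109.]
(560, -35, 85) -82 [-11.  15. 107.  -0.  58.  71.]
(560, -35, 85) 87 [-11.  15. 107.  -0.  58. -98.]
(560, -35, 85) -93 [-11.  15. 107.  -0.  58.  82.]
```

```bash
python3 - <<'E'
from h import *
goto([480,-245,300],[180,0,-82]); wait(.3)
im,C=shot('wrist','w1.png'); np.savez('w1.npz',K=C[0],R=C[1],t=C[2])
for k in('hook','holder'): print(k,[(round(d['score'],2),np.round(d['extent'])) for d in spot_in(k,'wrist')])
goto([540,36,330],[180,0,-93]); wait(.3)
im,C=shot('wrist','w2.png'); np.savez('w2.npz',K=C[0],R=C[1],t=C[2])
for k in('lid','eye','case'): print(k,[(round(d['score'],2),np.round(d['extent'])) for d in spot_in(k,'wrist')])
o=get_obs();print(o['t'],o['tcp_pos'],o['ee_rot'])
E
```

```text
hook [(0.85, array([203.,  73.,  19.,  28.])), (0.72, array([261., 155.,  13.,  45.])), (0.68, array([330., 152.,  33.,  25.]))]
holder [(0.86, array([345.,  67.,  47.,  68.])), (0.7, array([258., 144.,  57.,  66.]))]
lid [(0.92, array([248.,  87., 202., 149.]))]
eye [(0.36, array([251., 143.,  39.,   5.]))]
case [(0.96, array([249.,  86., 203., 153.]))]
4.4917 [540.02004534  35.68073497 329.97325956] [ 1.79996461e+02  8.68451189e-04 -9.30289737e+01]
```

View pics/w1.png

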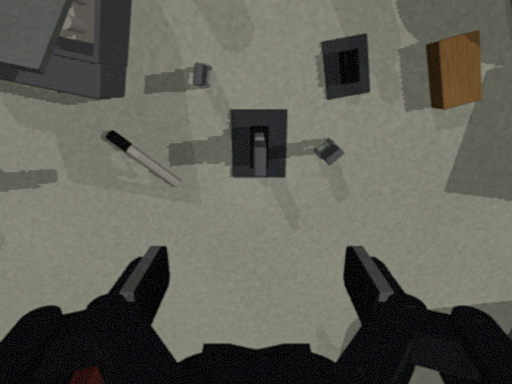

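View pics/w2.png

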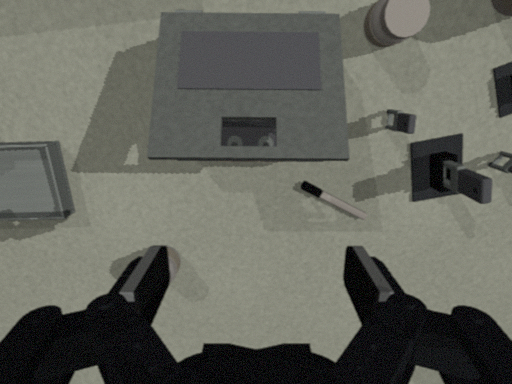

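```bash
python3 - <<'E'
import cv2
a=cv2.imread('pics/w2.png')
cv2.imwrite('pics/w2z.png',cv2.resize(a[0:180,130:370],None,fx=3.3,fy=3.3,interpolation=cv2.INTER_CUBIC))
a=cv2.imread('pics/w1.png')
cv2.imwrite('pics/w1z.png',cv2.resize(a[90:200,180:360],None,fx=4.4,fy=4.4,interpolation=cv2.INTER_CUBIC))
E
```

```text
(no output)
```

View pics/w2z.png

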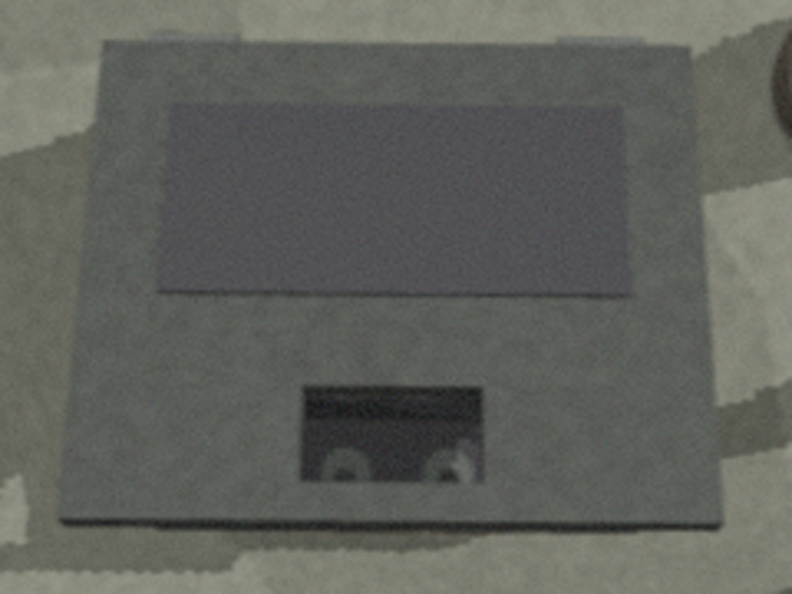

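View pics/w1z.png

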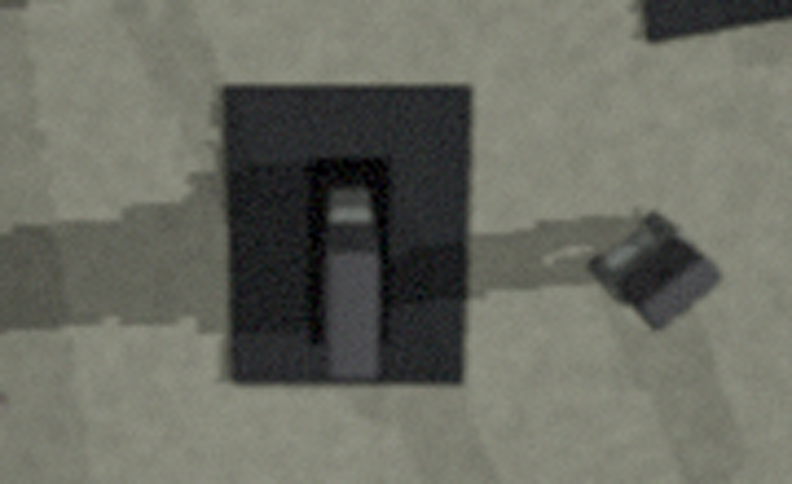

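```bash
cat > fitcase.py <<'E'
from h import *
from scipy.optimize import least_squares
d=np.load('w2.npz'); W=(d['K'],d['R'],d['t'])
def model(p):
    x,y,yaw,th=p; R=Ro.from_euler('z',yaw).as_matrix()
    P=[]
    for s,yy in ((0,100),(0,-100),(172,100),(172,-100)):
        P.append([85-s*np.cos(th)-8*np.sin(th)*-1*(-1)*1, yy, 80+s*np.sin(th)+8*np.cos(th)])
    # thickness normal of raised plate: front dir (-c, s), normal up (s,c)
    P=np.array(P); 
    for i,(s) in enumerate((0,0,172,172)): P[i,0]=85-s*np.cos(th)+8*np.sin(th)
    return P@R.T+[x,y,0]
obs=[(W,np.array([[104,41],[690,46],[60,518],[721,522]])/3.3+[130,0],1),
 (cam('top'),np.array([[90,98],[334,106],[64,268],[331,274]])/3.6+[180,110],1),
 (cam('scene'),np.array([[615,172],[470,280],[487,41],[349,147]])/3+[130,130],1)]
f=lambda p:np.concatenate([(w*(proj(C,model(p))-q)).ravel() for C,q,w in obs])
for sub in (obs,obs[:2],obs[:1]):
    g=lambda p:np.concatenate([(proj(C,model(p))-q).ravel() for C,q,w in sub])
    r=least_squares(g,[610,36,-.05,.55],loss='soft_l1',x_scale=[100,100,.1,.1]); print(r.x.round(3),g(r.x).round(1))
E
python3 fitcase.py
```

```text
[ 6.10961e+02  3.77670e+01 -6.10000e-02  5.43000e-01] [-0.6 -1.   0.8 -1.1 -0.4  1.4  0.8  1.6 -1.  -0.9 -0.5 -0.9 -1.  -1.
 -0.5 -0.1 -5.   0.  -0.2  2.9 -0.8 -0.9 -1.2 -1.5]
[ 6.1031e+02  3.7530e+01 -6.1000e-02  5.4900e-01] [-0.3 -0.4  1.  -0.5 -0.4  1.6  1.4  1.8 -0.9 -0.7 -0.4 -0.7 -1.  -1.1
 -0.4 -0.1]
[ 6.10557e+02  3.79070e+01 -6.10000e-02  5.56000e-01] [-0.7 -0.7  0.6 -0.8 -1.2  0.9  1.3  1.2]
```

```bash
cat >> h.py <<'E'
CX,CY,CYAW=610.6,37.7,np.radians(-3.5)
def case2w(p):
    R=Ro.from_euler('z',CYAW).as_matrix(); return R@np.array(p,float)+[CX,CY,0]
E
python3 - <<'E'
from h import *
o=get_obs(); print(o['t'])
grip(0); print(get_obs()['t'],get_obs()['grip_width'])
yw=-93.5
p=case2w([-50,-80,0]); 
goto([p[0],p[1],200],[180,0,yw]); wait(.2)
f0=get_obs()['wrist_force']; print(get_obs()['t'],f0)
z=200
while z>85.5:
    z-=6 if z>100 else 1.5
    move_l([p[0],p[1],z],speed=60)
    o=get_obs(); f=o['wrist_force']-f0; print(round(z,1),round(o['tcp_pos'][2],1),f.round(1),round(o['t'],2))
    if f[2]>10: break
im,C=shot('wrist','w3.png')
cv2.imwrite('pics/s3.png',get_image('scene')[100:350,100:380,::-1])
E
```

```text
4.4917
5.2583 0.048756054751960085
6.1083 [-0.3397682   0.22237501  0.0392565 ]
194 193.9 [ 0.9 -0.4 -0. ] 6.36
188 187.2 [ 0.3  0.2 -0.1] 6.61
182 181.2 [0.3 0.4 0.5] 6.86
176 175.6 [ 0.7 -0.4 -0.2] 7.11
170 169.5 [0.3 0.6 0.3] 7.36
164 163.4 [ 0.1 -0.1  0.1] 7.61
158 157.3 [-0.6 -0.1  0.2] 7.86
152 151.3 [-0.3 -0.6  0.2] 8.11
146 145.4 [ 0.6  1.1 -0.9] 8.36
140 139.4 [ 0.  -0.1  0. ] 8.61
134 133.4 [ 0.5 -0.1 -0.2] 8.86
128 127.4 [-0.4 -0.4 -0. ] 9.11
122 121.4 [ 0.3 -1.1 -0.4] 9.36
116 115.4 [1.  0.9 0.2] 9.61
110 109.4 [ 1.4 -1.  -0.5] 9.86
104 103.4 [ 0.5  0.  -1. ] 10.11
98 97.4 [ 0.7  0.9 -0.2] 10.36
96.5 96.3 [ 0.8 -0.6 -0.9] 10.61
95.0 95.0 [ 0.3  0.  -0.6] 10.86
93.5 93.4 [0.5 0.3 0.7] 11.11
92.0 91.9 [0.4 0.2 0.7] 11.36
90.5 90.4 [ 0.5 -0.3 -0.8] 11.61
89.0 88.8 [ 0.4 -0.   0.2] 11.86
87.5 88.1 [-1.2 -0.5  5.7] 12.11
86.0 87.9 [-5.   0.1 12.4] 12.36
```

View pics/w3.png

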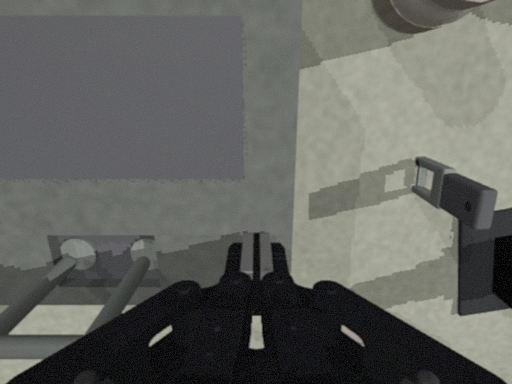

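View pics/s3.png

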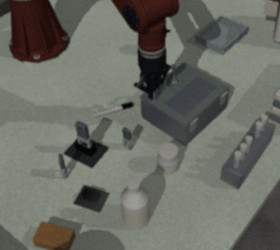

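```bash
python3 - <<'E'
from h import *
o=get_obs();p=o['tcp_pos']
move_l([p[0],p[1],200],speed=200)
q=case2w([-60,0,0])
goto([q[0],q[1],300],[180,0,-93.5]); wait(.3)
im,C=shot('wrist','w4.png'); np.savez('w4.npz',K=C[0],R=C[1],t=C[2])
print('eye',[(round(d['score'],2),np.round(d['extent'])) for d in spot_in('eye','wrist')])
print(proj(C,np.array([case2w([-60,-24,147]),case2w([-60,24,147]),case2w([-60,0,143]),case2w([-87,100,88]),case2w([-87,-100,88])])).round(1))
grip(60)
goto([520,-240,330],[180,0,-82]); wait(.3)
im,C=shot('wrist','w5.png'); np.savez('w5.npz',K=C[0],R=C[1],t=C[2])
shot('top','t5.png')
print(get_obs()['t'])
E
```

```text
eye [(0.96, array([256., 164.,  51.,  18.]))]
[[278.9 170.9]
 [230.6 171. ]
 [254.8 169.9]
 [172.2 179.7]
 [337.9 179.4]]
16.25
```

View pics/w4.png

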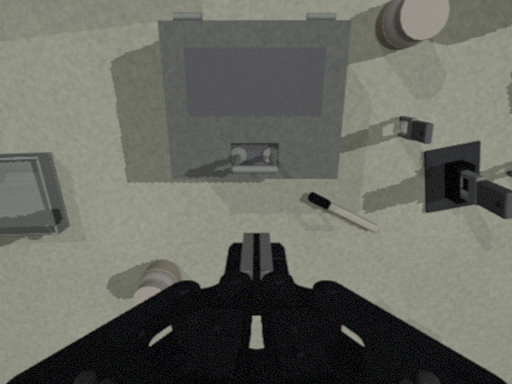

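View pics/w5.png

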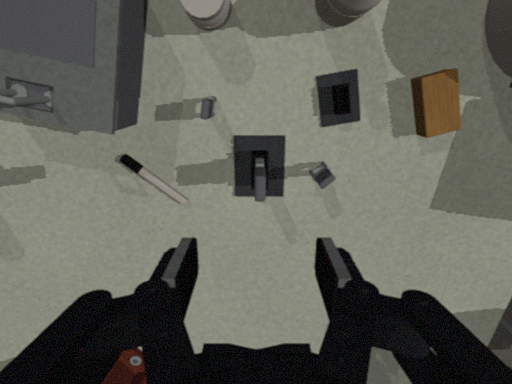

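```bash
python3 - <<'E'
import cv2
a=cv2.imread('pics/w4.png')[130:190,200:310]
b=cv2.imread('pics/w5.png')[125:210,220:300]
cv2.imwrite('pics/w4z.png',cv2.resize(a,None,fx=7,fy=7,interpolation=cv2.INTER_CUBIC))
cv2.imwrite('pics/w5z.png',cv2.convertScaleAbs(cv2.resize(b,None,fx=7,fy=7,interpolation=cv2.INTER_CUBIC),alpha=1.6))
E
```

```text
(no output)
```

View pics/w4z.png

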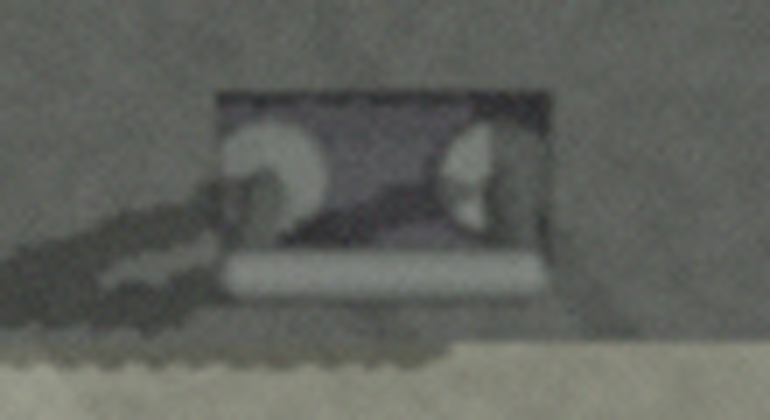

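View pics/w5z.png

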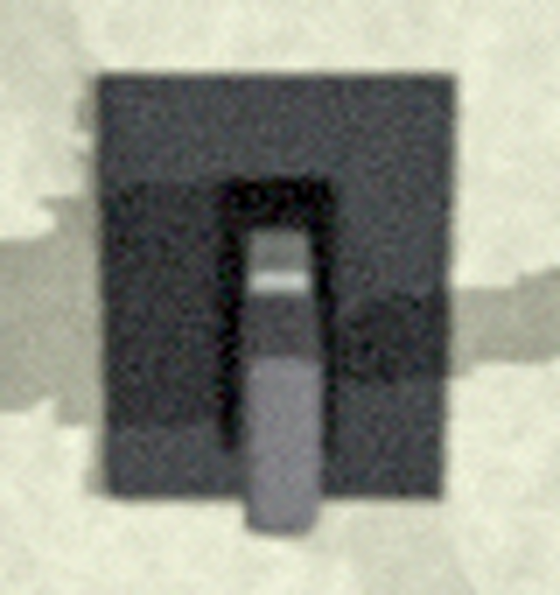

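```bash
python3 - <<'E'
from h import *
L=lambda n:(lambda d:(d['K'],d['R'],d['t']))(np.load(n))
W4,W5,W1=L('w4.npz'),L('w5.npz'),L('w1.npz')
f=lambda u,v:(220+u/7,125+v/7)
b=ray(W4,(255.0,169.1),143); R=Ro.from_euler('z',CYAW).as_matrix()
print('bar',b, 'in case',R.T@(b-[CX,CY,0]), 'ends',ray(W4,(200+222/7,130+274/7),143),ray(W4,(200+548/7,130+274/7),143))
for p in [(97,75),(455,75),(443,497),(108,497)]: print('plate',ray(W5,f(*p),5).round(1))
for p in [(247,360),(320,360),(318,530),(247,530),(284,445)]: print('grip',ray(W5,f(*p),115).round(1))
g=lambda u,v:(180+u/4.4,90+v/4.4)
for p in [(222,86),(471,86),(463,384),(233,384)]: print('plate1',ray(W1,g(*p),5).round(1))
for p in [(326,252),(380,252),(379,378),(329,378)]: print('grip1',ray(W1,g(*p),115).round(1))
T=cam('top'); z=lambda u,v:(180+u/3.6,110+v/3.6); print(ray(T,z(567,360),115))
E
```

```text
bar [551.52943344  41.06689063 143.        ] in case [-59.1659318   -0.24556112 143.        ] ends [552.94952965  64.45322549 143.        ] [550.02043626  17.68721687 143.        ]
plate [ 525.  -204.3    5. ]
plate [ 536.  -281.7    5. ]
plate [ 439.1 -295.6    5. ]
plate [ 428.1 -218.4    5. ]
grip [ 497.3 -241.7  115. ]
grip [ 499.1 -254.2  115. ]
grip [ 467.7 -258.6  115. ]
grip [ 466.  -246.1  115. ]
grip [ 482.7 -250.3  115. ]
plate1 [ 524.8 -203.6    5. ]
plate1 [ 535.6 -281.7    5. ]
plate1 [ 438.4 -295.6    5. ]
plate1 [ 427.7 -218.3    5. ]
grip1 [ 497.7 -241.3  115. ]
grip1 [ 499.6 -254.5  115. ]
grip1 [ 467.6 -259.   115. ]
grip1 [ 465.9 -246.5  115. ]
[ 480.17917385 -242.77883106  115.        ]
```

```bash
python3 - <<'E'
from h import *
import station; print([n for n in dir(station) if 'rasp' in n], [k for k in get_obs()])
try: print(grasp_offset)
except NameError: pass
C=cam('scene'); print('cam pos',-C[1].T@C[2])
h=np.array([482.5,-250.2]); yw=-81.8
grip(50)
goto([*h,180],[180,0,yw])
move_l([*h,73],speed=80); 
f0=get_obs()['wrist_force']
grip(5,80); wait(.2); o=get_obs(); print(o['t'],o['grip_width'],o['tcp_pos'],o['wrist_force']-f0)
shot('wrist','w6.png')
E
```

```text
['grasp_offset'] ['t', 'joint_pos', 'qvel', 'effort', 'tcp_pos', 'ee_rot', 'wrist_force', 'moment', 'grip_width']
18.700000000000003
cam pos [1141.48738887 -739.23876054  994.28782907]
19.2833 13.292848225483091 [ 482.90074981 -250.48562921   73.48261184] [-0.70908525 -0.11174664  2.69201581]
```

View pics/w6.png

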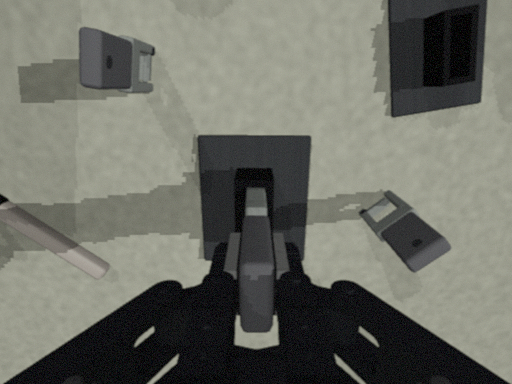

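```bash
python3 - <<'E'
from h import *
a=cv2.imread('pics/w6.png')
z=lambda A:cv2.convertScaleAbs(cv2.resize(A,(390,390),interpolation=cv2.INTER_CUBIC),alpha=1.7)
cv2.imwrite('pics/w6z.png',np.hstack([z(a[15:105,72:162]),z(a[185:275,358:448])]))
o=get_obs();p=o['tcp_pos']
move_l([p[0],p[1],160],speed=120); 
goto([p[0],p[1],300],[180,0,-81.8])
s=None
for X in ([700,-400,600],[700,-380,560],[650,-350,550],[600,-350,500]):
    s=solve_ik(X,[180,0,-38])
    print(X,None if s is None else s.round(0))
    if s is not None: goto(X,[180,0,-38]);break
wait(.3)
print(get_obs()['t'],get_obs()['grip_width'])
im=get_image('scene'); cv2.imwrite('pics/s7.png',im[:,:,::-1])
C=cam('scene'); q=proj(C,[get_obs()['tcp_pos']-[0,0,40]])[0]; print(q)
u,v=int(q[0]),int(q[1]); cv2.imwrite('pics/s7z.png',cv2.convertScaleAbs(cv2.resize(im[max(v-55,0):v+45,u-50:u+50,::-1],(600,600),interpolation=cv2.INTER_CUBIC),alpha=1.7))
E
```

```text
[700, -400, 600] None
[700, -380, 560] [-34.  37.  26.  -0. 118.   4.]
22.4833 13.057787124828952
[184.88411484 164.35743342]
```

View pics/w6z.png

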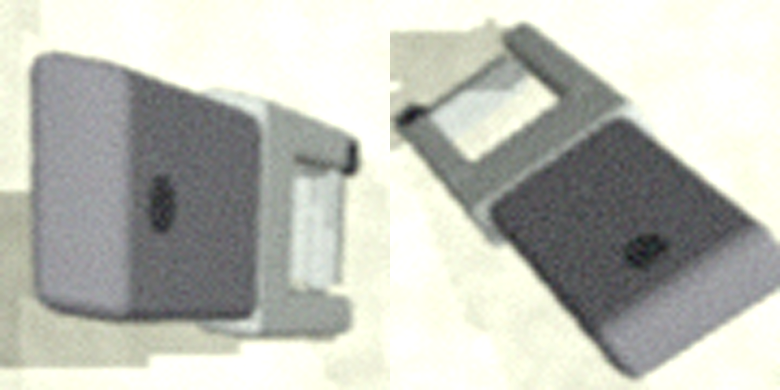

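View pics/s7z.png

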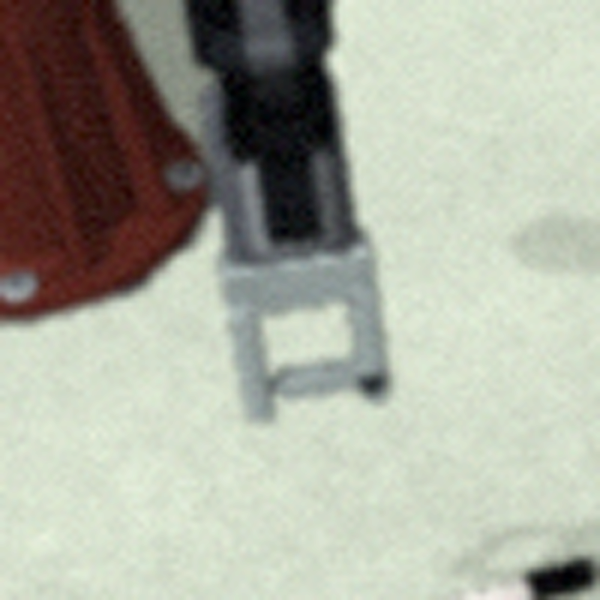

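```bash
cat >> h.py <<'E'
BAR=np.array([551.4,41.1]); CXV=np.array([np.cos(CYAW),np.sin(CYAW)])
def hookpts(P,o=None):
    # hook frame: x=-tool y, y=tool x*?, z=-tool z ; TCP at hook z 63.5
    T=tool_T(o); x=-T[:3,1]; z=-T[:3,2]; y=np.cross(z,x); o0=T[:3,3]-63.5*z
    return np.array([o0+p[0]*x+p[1]*y+p[2]*z for p in P])
E
python3 - <<'E'
from h import *
C=cam('scene')
q=proj(C,hookpts([(-16,-6,0),(16,-6,0),(16,-6,8),(-20,-6,0),(20,-6,0),(-16,6,0),(16,6,0),(16,6,8)])); print(((q-[134,109])*6).round(0), hookpts([(0,0,0),(0,6,0)]))
f=get_obs()['wrist_force'];print(f)
p=BAR+4.5*CXV
goto([*p,300],[180,0,-93.5]); move_l([*p,225],speed=120); wait(.3)
o=get_obs();print(o['t'],o['grip_width'],o['tcp_pos'],o['wrist_force'])
im=get_image('scene');b=hookpts([(0,0,0)],o)[0];u,v=proj(C,[b])[0].astype(int); print(u,v)
cv2.imwrite('pics/s8z.png',cv2.convertScaleAbs(cv2.resize(im[v-45:v+35,u-40:u+40,::-1],(640,640),interpolation=cv2.INTER_CUBIC),alpha=1.7))
im,Cw=shot('wrist','w8.png');np.savez('w8.npz',K=Cw[0],R=Cw[1],t=Cw[2])
print(proj(Cw,[[*BAR,143],*hookpts([(16,0,0),(-16,0,0),(20,6,0),(20,-6,0)],o)]).round(1))
im=get_image('top');T=cam('top');u2,v2=proj(T,[b])[0].astype(int);print(u2,v2)
cv2.imwrite('pics/t8z.png',cv2.convertScaleAbs(cv2.resize(im[v2-40:v2+40,u2-40:u2+40,::-1],(640,640),interpolation=cv2.INTER_CUBIC),alpha=1.7))
print('scene pred',((proj(C,[[*BAR,143],*[case2w([-59.2,y,147]) for y in(-24,24)],*hookpts([(-16,-6,0),(16,-6,0),(16,-6,8)],o)])-[u-40,v-45])*8).round(0))
E
```

```text
[[261. 421.]
 [377. 401.]
 [374. 380.]
 [246. 424.]
 [391. 399.]
 [256. 393.]
 [371. 373.]
 [368. 352.]] [[ 699.73452052 -379.8196571   496.8492915 ]
 [ 695.00664487 -376.12544669  496.84815082]]
[-0.21339188 -0.47385889 -0.66864689]
25.475 13.204507423832709 [556.40201794  40.81237686 225.90855528] [ 0.20740189 -0.98239159 -1.89657077]
270 163
[[255.5 201.3]
 [255.4 183.1]
 [255.4 224.4]
 [246.8 177.7]
 [263.9 177.7]]
234 183
scene pred [[310. 400.]
 [266. 425.]
 [354. 358.]
 [276. 354.]
 [345. 392.]
 [345. 375.]]
```

View pics/s8z.png

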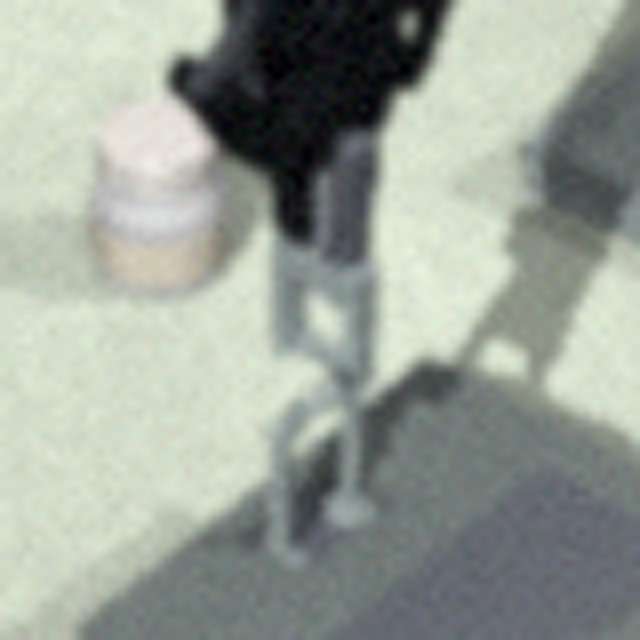

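View pics/w8.png

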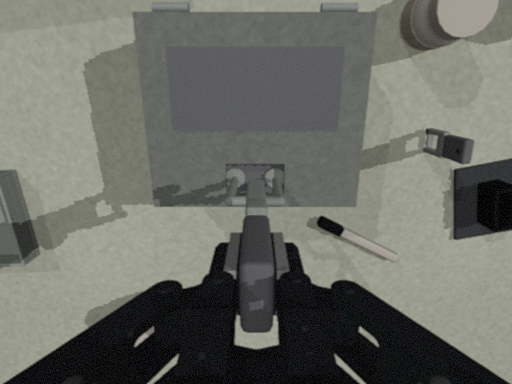

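```bash
cat > push.py <<'E'
from h import *
import sys
def F(n=6):
    s=[]
    for _ in range(n): s.append(get_obs()['wrist_force']); wait(.012)
    return np.mean(s,0)
E
python3 - <<'E'
from push import *
import json
f0=F(15); json.dump(list(f0),open('f0.json','w')); print(f0)
o=get_obs();p=BAR+4.5*CXV
z=225; mx=0; t0=o['t']
while z>160:
    z-= 2 if z>207 else 1
    move_l([*p,z],speed=40)
    f=F()-f0; o=get_obs()
    print(round(z,1),o['tcp_pos'].round(1),f.round(1),round(o['t'],2))
    mx=max(mx,f[2])
    if f[2]>11.5 or (mx>4 and f[2]<mx-2.5): break
E
```

```text
[-0.03127209  0.21851083 -2.03672292]
223 [555.8  40.8 222.8] [-0.1 -0.2  0.8] 26.05
221 [555.8  40.8 220.9] [-0.2  0.1  0.6] 26.35
219 [555.8  40.8 218.9] [0.1 0.  0.9] 26.65
217 [555.8  40.8 216.8] [ 0.3 -0.1  0.5] 26.95
215 [555.8  40.8 214.9] [ 0.4 -0.2  0.2] 27.25
213 [555.8  40.8 212.9] [0.2 0.1 0.3] 27.55
211 [555.8  40.8 210.9] [ 0.1 -0.5  0.2] 27.85
209 [555.8  40.8 208.9] [-0.3 -0.1  0.5] 28.15
207 [555.8  40.8 206.9] [ 0.2 -0.3  0.5] 28.45
206 [555.9  40.8 206. ] [-0.1 -0.4  0.8] 28.75
205 [555.9  40.8 205. ] [-0.2 -0.4  0.4] 29.05
204 [556.   40.8 204.1] [0.  0.2 0.7] 29.35
203 [556.   40.8 203.1] [-0.2 -0.3  1.7] 29.65
202 [556.   40.8 202.1] [ 0.1 -0.5  1.4] 29.95
201 [556.   40.8 201.1] [0.2 0.1 1.9] 30.25
200 [556.   40.8 200.1] [ 0.4 -0.   2.8] 30.55
199 [556.1  40.8 199.1] [ 0.8 -0.3  3. ] 30.85
198 [556.1  40.8 198.1] [0.8 0.1 2.8] 31.15
197 [556.1  40.8 197.1] [ 1.3 -0.   3.2] 31.45
196 [556.1  40.8 196.1] [ 1.4 -0.1  3.3] 31.75
195 [556.   40.8 195.1] [1.3 0.1 3.7] 32.05
194 [556.   40.8 194.1] [1.8 0.2 4. ] 32.35
193 [556.   40.8 193.1] [ 1.5 -0.1  4.8] 32.65
19
[... 504 characters left out ...]
81 [555.9  40.8 181.4] [ 0.2 -0.1  7.9] 36.25
180 [556.   40.8 180.5] [ 0.3 -0.2  8.6] 36.55
179 [556.1  40.8 179.6] [-0.1 -0.3  8.4] 36.85
178 [556.3  40.7 178.7] [ 0.5 -0.2  8.9] 37.15
177 [556.4  40.7 177.9] [ 0.3 -0.2  9.1] 37.45
176 [556.7  40.7 177. ] [ 1.1 -0.2  8.9] 37.75
175 [556.8  40.7 176.1] [1.2 0.2 9.5] 38.05
174 [557.1  40.7 175.2] [ 1.4 -0.3  9.4] 38.35
173 [557.2  40.7 174.3] [ 1.3 -0.4  9.4] 38.65
172 [557.4  40.6 173.4] [ 2.  -0.4  9.5] 38.95
171 [557.6  40.6 172.5] [ 2.  -0.3  9.6] 39.25
170 [557.8  40.6 171.6] [ 2.1 -0.5  9.2] 39.55
169 [558.   40.6 170.7] [ 2.2 -0.1  9.4] 39.85
168 [558.1  40.5 169.8] [ 2.9 -0.5  9.1] 40.15
167 [557.8  40.5 168.1] [ 2.9 -0.4  4.8] 40.45
```

```bash
python3 - <<'E'
from push import *
import json
f0=np.array(json.load(open('f0.json')))
print(F(10)-f0); o=get_obs(); print(o['t'],o['tcp_pos'])
im=get_image('scene');C=cam('scene');u,v=proj(C,[hookpts([(0,0,0)],o)[0]])[0].astype(int)
cv2.imwrite('pics/s9z.png',cv2.convertScaleAbs(cv2.resize(im[v-45:v+25,u-35:u+35,::-1],(700,700),interpolation=cv2.INTER_CUBIC),alpha=1.7))
E
```

```text
[ 1.70084231 -0.42952521  3.55450167]
40.5333 [555.90595819  40.67147004 166.74220637]
```

View pics/s9z.png

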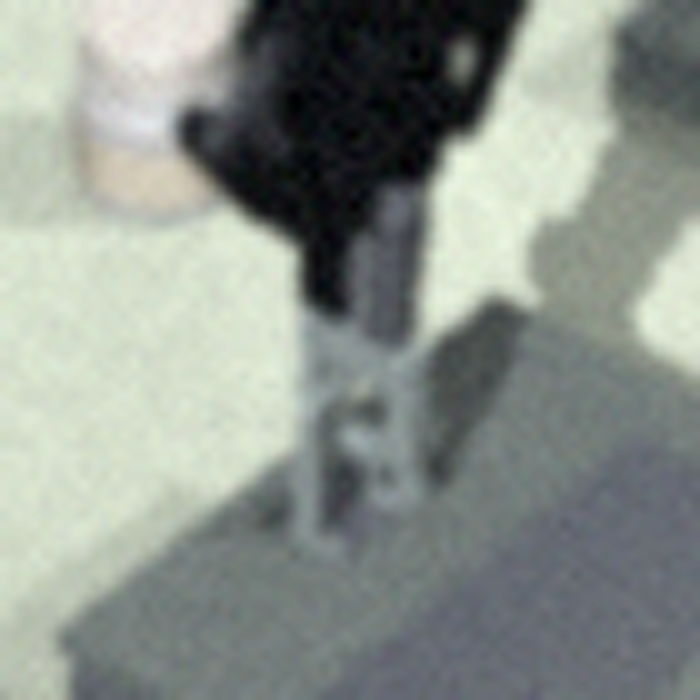

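```bash
python3 - <<'E'
from push import *
import json
f0=np.array(json.load(open('f0.json')))
p=BAR+4.5*CXV
for z in (166,172,178,182,185,187,189,190,191,192,193,194):
    move_l([*p,z],speed=40); f=F(8)-f0; o=get_obs(); print(z,o['tcp_pos'].round(1),f.round(1),round(o['t'],2))
    if f[2]<-3: break
im=get_image('scene');C=cam('scene');u,v=proj(C,[hookpts([(0,0,0)],o)[0]])[0].astype(int)
cv2.imwrite('pics/s10z.png',cv2.convertScaleAbs(cv2.resize(im[v-45:v+25,u-35:u+35,::-1],(700,700),interpolation=cv2.INTER_CUBIC),alpha=1.7))
E
```

```text
166 [555.4  40.7 165.6] [ 1.1 -0.7  4.4] 40.9
172 [555.   41.  171.3] [ 0.  -0.3  1.6] 41.27
178 [555.7  40.9 177.9] [ 0.1 -0.4  0.2] 41.63
182 [556.   40.8 182.2] [-0.3 -0.5  0.4] 41.95
185 [556.   40.8 185.1] [ 0.  -0.3  0.2] 42.27
187 [555.9  40.8 187.1] [-0.2 -0.3  0.7] 42.58
189 [555.9  40.8 189.1] [-0.  -0.1  0.2] 42.9
190 [555.9  40.8 190. ] [ 0.  -0.2  0.4] 43.22
191 [555.9  40.8 191. ] [ 0.  -0.   0.4] 43.53
192 [555.9  40.8 192. ] [0.3 0.  0.1] 43.85
193 [555.7  40.8 192.5] [ 0.7  0.1 -2.5] 44.17
194 [555.5  40.8 193. ] [ 2.2 -0.4 -7.9] 44.48
```

View pics/s10z.png

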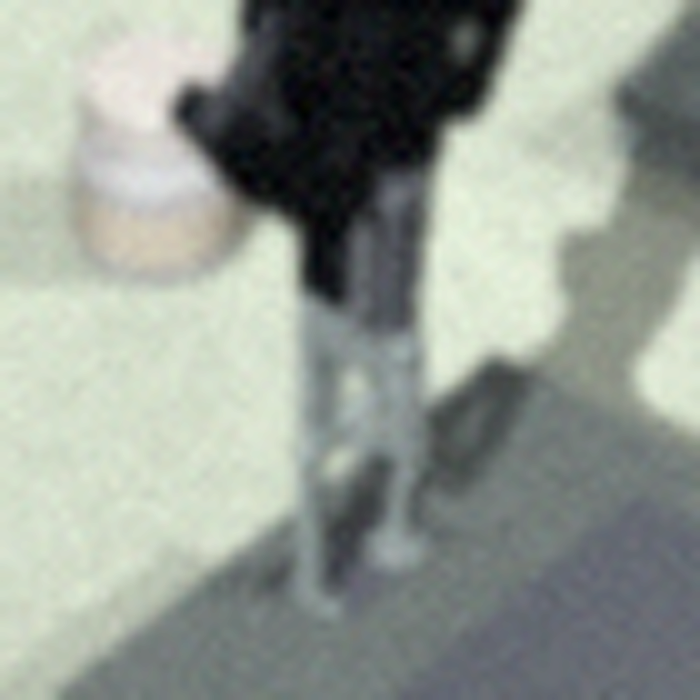

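```bash
python3 - <<'E'
from push import *
p=BAR+4.5*CXV
move_l([*p,174],speed=60); print(F(8))
grip(45); o=get_obs(); print(o['t'],o['grip_width'])
move_l([*p,300],speed=150)
q=case2w([-60,0,0]); goto([q[0]-10,q[1],340],[180,0,-93.5])
wait(1.0); print(get_obs()['t'],F(8))
shot('wrist','w11.png'); print([(round(d['score'],2),np.round(d['extent'])) for d in spot_in('hook','wrist')])
im=get_image('scene'); cv2.imwrite('pics/s11z.png',cv2.convertScaleAbs(cv2.resize(im[110:260,130:340,::-1],(798,570),interpolation=cv2.INTER_CUBIC),alpha=1.5))
E
```

```text
[ 0.22663302 -0.12764996 -1.74702132]
45.4917 44.72261735149354
47.775 [-0.35925581  0.06393231 -0.18070789]
[(0.83, array([257., 128.,  14.,  96.])), (0.57, array([404., 120.,  28.,  23.])), (0.53, array([498., 157.,  26.,  22.])), (0.28, array([256.,  88., 174., 154.]))]
```

View pics/w11.png

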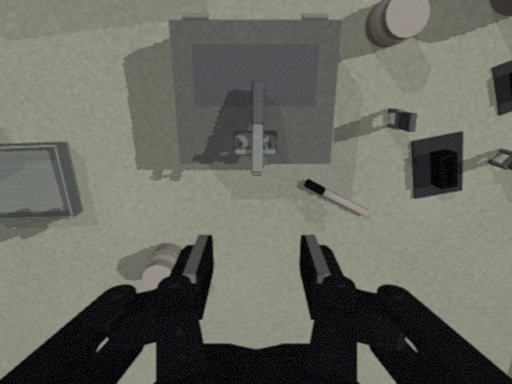

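View pics/s11z.png

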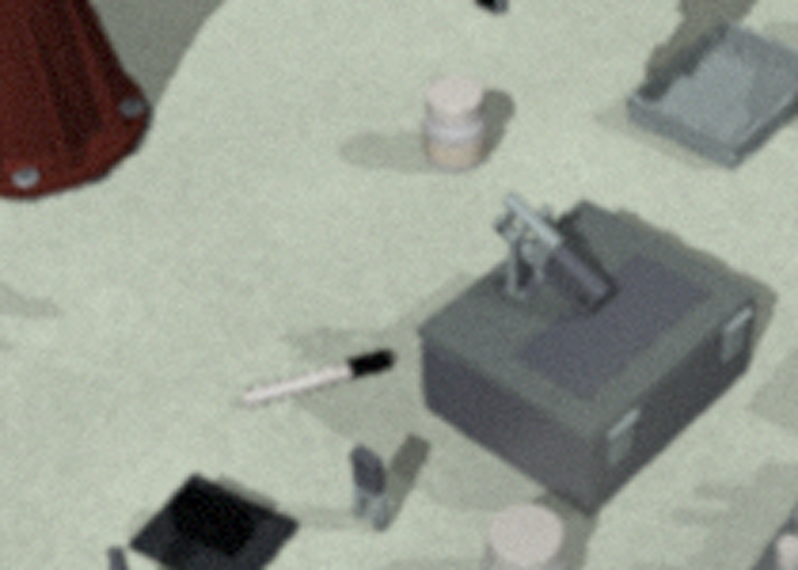

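```bash
python3 - <<'E'
from h import *
a=get_image('wrist').astype(int); wait(.5); b=get_image('wrist').astype(int)
d=np.abs(a-b)[60:190,200:320]; print(d.mean(),d.max(), np.abs(a-b)[200:240,380:500].mean())
sign_off(); print(get_obs()['t'])
E
```

```text
2.860811965811966 28 2.007152777777778
the job is handed in; nothing more can be done
the job is handed in; nothing more can be done
```

The lid is shut, the hook is clipped on the sprung eye and released, and I handed the job in a little after 48 s of the 72 s allowed. No verdict was reported.

- **Lid:** I pushed it down 80 mm to one side of the eye. The fingers met a hard stop at 88 mm, which is the height of the shut lid's upper face, and the pictures show it shut.
- **Hook:** I lifted the large hook out of the 100 x 80 mm holder. The scene picture showed a dark pin on the foot away from the robot once the hook stood over the eye. I took that as the gate's hinge, so I aimed the bar about 4.5 mm towards the other foot.
- **Clipping:** The force peaked at about 9.6 N, then dropped suddenly to about 3.6 N. When I pulled up, nothing resisted until the height where the bar should meet the shut gate. There it held against about 8 N, so the gate was shut behind the bar.
- **After release:** The hook toppled back onto the lid with the eye's bar still in its throat, and the gripper was clear. The pen, the tray and both jars look unmoved; I did not check the bottle or the box in the last pictures.

**Weaker checks:**
- I could not see the gate itself in the pictures after the click; only the forces confirm it.
- Two pictures 0.5 s apart, compared to see whether the hook was at rest, differed around the hook by slightly more than on plain bench (2.9 against 2.0 grey levels). I took that as image noise on a more detailed area rather than motion.

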